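# Push the slab roller up its ramp into the seat at the stop

### The arm

A 7-joint arm with a two-finger parallel gripper is mounted at the origin on the work surface; the furniture and walls round the work are solid. World frame = base frame: x ahead of the robot, y to its left, z up, the work surface at z = 0. Lengths are in m, angles in degrees, forces in N, time in s.
With the tool pointing down it reaches from about 0.425 to 0.95 m from the base axis. Payload 4.7 kg.
Tool frame: the origin (TCP) lies at the centre of the arm's flange, where the gripper is bolted on; the fingertips stand 173 mm ahead of it and the grasp point (between the pads) lies 155 mm ahead of it; y points along the fingers, x is the direction in which the jaws open and shut, and the axes are right-handed (so a half turn about y gives the same grasp; the last joint's range is limited). The gripper opens to 85 mm and grips with 20 to 120 N. Pads are 22 mm wide; open, the fingers measure 114 mm over their backs; the gripper's body (76 mm by 85 mm) begins 54 mm behind the grasp point. The pads swing forward as they close: fully open they stand 13 mm farther back than shut.
Start: joints at [-67.145, 26.849, -2.785, 87.806, 1.381, 65.374, -4.715], TCP at [0.28, 0.614, 0.405] pointing down, gripper open.
Joint ranges: [-148.3, 148.3], [-19.14, 114.17], [-79.39, 73.82], [5.75, 140.21], [-59.74, 239.74], [12.07, 113.84], [-152.46, 152.46]. Speed limits (degrees/s): [147.25, 147.25, 180, 180, 180, 180, 180].

### API

Orientations are given as [roll, pitch, yaw] about the fixed x, y, z axes, in that order (R = Rz(yaw) Ry(pitch) Rx(roll)).
In Python, from rig import robot gives the robot as it stands. The module is installed in compiled form; this text tells all that it offers.
- The arm moves only by the shell command python3 -m crank 'ROWS' [FORCE]. ROWS is JSON, a list of rows, each a list of 7 numbers: the turn, a rotation vector about the tool's x, y, z in degrees, then the shift along the tool's x, y, z in mm, then the closure, from -1 (fully open) to 1 (shut). In form: [[wx, wy, wz, tx, ty, tz, grip], ...]. A call has 1 to 5 rows; each row is the pose to reach, as a shift and turn from the pose measured when the call began, along the tool's axes at that moment; what a row does not reach only later rows make up. A row lasts 1/8 s, in which the tool goes at most 62.5 mm and 10.7 degrees, less where a joint would pass 70% of its speed; a pose out of reach is approached as far as the arm can. A call with a gripper value outside its range is refused whole. The fingers move at their own pace and stop on an object; FORCE is the grip in N (left out, the last holds). Time passes only in rows, so rows that repeat a pose let the fingers close. It gives the time, the measured TCP pose, the force and the opening at its end, in the units of the state.
- robot.read_state(): the state, without advancing time (a new reading comes with each control period).
- robot.capture(name): name is "side" or "top" or "wrist"; returns the picture (420x560x3 uint8, red, green, blue); there is no depth.
- robot.camera_model(name): a dict with "fx", "fy", "cx", "cy" (pixels), "rvec" (rotation vector, rad) and "tvec" (3), from world to camera coordinates, as OpenCV has them. Camera axes: x right, y down, z forward; pixel columns grow to the right and rows downward; lengths in m; the calibration is good to about 2 mm. The wrist camera is an equidistant fisheye: a pixel r from the principal point sees the ray r / f radians off the axis. A picture is of the moment at which its call begins: read the wrist's pose just before it. camera_model takes no time and is no camera call; for the wrist camera it gives the pose at the moment of the call.
- robot.job_done(): hands the job in, once; it reports no verdict.
The state is a dict: "time": time; "joints": joint angles; "qd": joint speeds; "tau": joint torques, N m; "position": TCP position; "tool_rot": TCP orientation; "contact_force": force on the tool from outside, world axes, zero at the start; "wrist_torque": the same for the moment, N m; "gripper_width": opening from 0.0 (shut) to 1.0 (fully open).
Only numpy, scipy, OpenCV 4.12 (cv2) and the standard library are available. Lean on these libraries where they do the work, as an engineer would, in place of code of your own. Each camera call takes 0.05 s, during which the arm holds its last target.

### The job

Push the steel slab roller up the ramp with your fingertips until it drops into the seat against the yellow stop, and leave it lying there. Push slowly and keep the fingers behind it all the way up, so that it cannot roll away back down the slope; do not pinch, lift or ram it, and leave the other things on the table where they are.

Things in the scene. Friction and masses are not known exactly. Their poses are not given: they have to be found in the camera images.
- roller: bright steel roller (cylinder) with dark ends, 50 mm in diameter, 90 mm long, about 0.4 kg; it rolls freely. Origin at the cylinder's centre, its y axis along the cylinder's axis; x and z turn as it rolls. It starts lying across the ramp's level tray, axis along the ramp's y, centre 35 mm above the table
- ramp: loading ramp fixed to the table, 300 x 112 mm: plywood track 96 mm wide between grey cheeks 8 mm thick that stand 12 mm above it. Origin under its middle on the table; x points uphill along the track to the stop, y across it, z up. A level tray (top 10 mm above the table) runs from x = -145 mm, behind which is a steel lip 13 mm high, to x = -35 mm; then come the slope, the seat and the yellow stop
- slope_foot (a point): point on the track's centre line, on its surface, where the slope begins: ramp x = -35 mm, 10 mm above the table. The slope rises 6.5 degrees (0.1135 rad) from here to the crest; anywhere on it the roller rolls back when let go
- slope_crest (a point): point on the track's centre line, on its surface, at the top of the slope: ramp x = +95 mm, 24.8 mm above the table. Beyond it is a dark rubber seat, 1.5 mm lower and falling 3 degrees to the stop; this small step keeps a seated roller from rolling back out
- seat (a point): where the roller's centre lies when it rests in the seat touching the stop: on the centre line, ramp x = +112 mm, 47 mm above the table. The yellow stop's face is at ramp x = +137 mm, it is 14 mm thick and its top is 56 mm above the table
- wedge_1: bystander: small beech wedge 30 x 75 x 22 mm lying beside the ramp; origin at the centre of its underside
- felt_wheel: bystander: pale felt wheel, 60 mm in diameter and 25 mm high; origin at the centre of its underside
- sample_tile_1: bystander: red granite sample tile 56 x 56 x 10 mm; origin at the centre of its underside
- wood_block: bystander: wooden packing block 42 x 60 x 30 mm; origin at the centre of its underside
Not all that is in view belongs to the job. Leave any blue look-alike of the roller alone.

How it is judged:
By the outcome, as a careful person would: the job done as asked, in the order asked, and still so for the second after the job is handed in, with the robot touching nothing.
It also fails if it takes over 48 s, if anything falls off the work surface, if the arm or the gripper's body presses on something with over 40 N, if the wrist force passes 120 N, or if a joint passes its speed limit or range.

## Working session

There is one attempt and no reset: what is moved stays moved. The work goes in short steps, Python scripts to look and compute and a shell command to move; the robot and the scene stay as the last step left them, time stands still between calls to the robot, and variables do not carry over. Pictures are saved under pics/ and viewed, and the job is handed in when it is done.

```bash
mkdir -p pics; ls; python3 - <<'E'
from rig import robot
import cv2
s=robot.read_state()
for k in s: print(k,s[k])
for n in ("side","top"):
    cv2.imwrite(f"pics/{n}0.png",robot.capture(n)[:,:,::-1]); print(robot.camera_model(n))
E
```

```text
pics
time 0.0
joints [-67.14738354  26.89749895  -2.78428563  87.87357777   1.38369025
  65.37368228  -4.71540538]
qd [-0.00153277  0.00746444  0.00578411  0.00847245  0.04899915  0.0420983
 -0.05503001]
tau [-3.16535807e-04 -5.10306108e+01 -4.68973594e-02 -2.37714958e+01
  1.05515169e-02  7.24431433e-03 -4.57515071e-06]
position [0.27989357 0.61397207 0.4036599 ]
tool_rot [-90.00663048   0.11091734  65.49456073]
contact_force [-0.43916896  0.1681219   0.32030744]
wrist_torque [-0.02436077  0.00427133 -0.01181469]
gripper_width 1.0048637764050776
{'fx': 480.7983657469499, 'fy': 480.7983657469499, 'cx': 288.88286629495406, 'cy': 213.52627170617308, 'rvec': array([ 2.18378707, -0.05859327,  0.04747002]), 'tvec': array([-0.57645197,  0.06482481,  1.05648051])}
{'fx': 409.5612399141151, 'fy': 409.5612399141151, 'cx': 280.89323267398277, 'cy': 214.57251194717693, 'rvec': array([ 2.14987246, -2.120025  ,  0.18868683]), 'tvec': array([0.01618944, 0.5849063 , 0.98864919])}
```

View pics/side0.png

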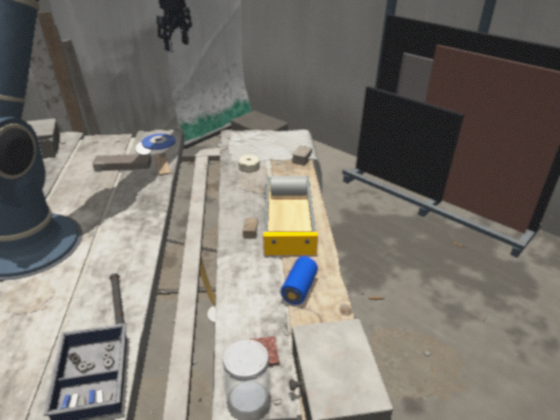

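View pics/top0.png

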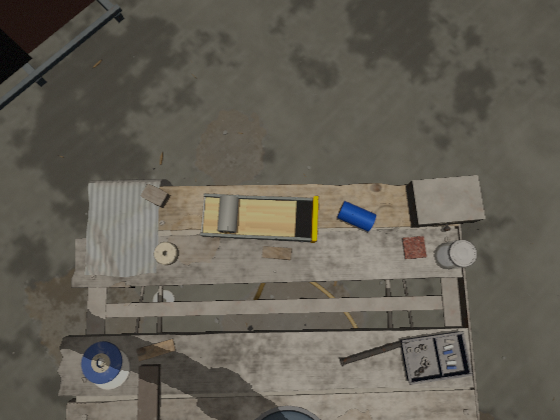

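The side view shows the steel roller at (290,186) on the tray, with the stop at (290,243) and the blue cylinder at (299,280). In the top view the candidates are the steel roller (229,214), the blue look-alike (357,216), which I leave alone, and the clear jar (460,255), which is not it. The choice is the steel one at (229,214). Next is a close crop and a measurement.

```bash
cat > h.py <<'E'
import numpy as np, cv2
from rig import robot
def KRt(n):
    m=robot.camera_model(n); K=np.array([[m['fx'],0,m['cx']],[0,m['fy'],m['cy']],[0,0,1.]])
    return K,cv2.Rodrigues(np.array(m['rvec']))[0],np.array(m['tvec']).ravel()
def pix2w(n,uv,z):
    K,R,t=KRt(n); d=R.T@np.linalg.solve(K,[uv[0],uv[1],1]); c=-R.T@t
    return c+d*(z-c[2])/d[2]
def proj(n,P):
    K,R,t=KRt(n); return cv2.projectPoints(np.atleast_2d(np.array(P,float)),cv2.Rodrigues(R)[0],t,K,None)[0][:,0]
E
python3 - <<'E'
import cv2
a=cv2.imread('pics/top0.png')[180:255,190:330]
b=cv2.imread('pics/side0.png')[165:265,250:335]
cv2.imwrite('pics/tc.png',cv2.resize(a,None,fx=5.7,fy=5.7,interpolation=cv2.INTER_CUBIC))
cv2.imwrite('pics/sc.png',cv2.resize(b,None,fx=6,fy=6,interpolation=cv2.INTER_CUBIC))
E
```

```text
(no output)
```

View pics/tc.png

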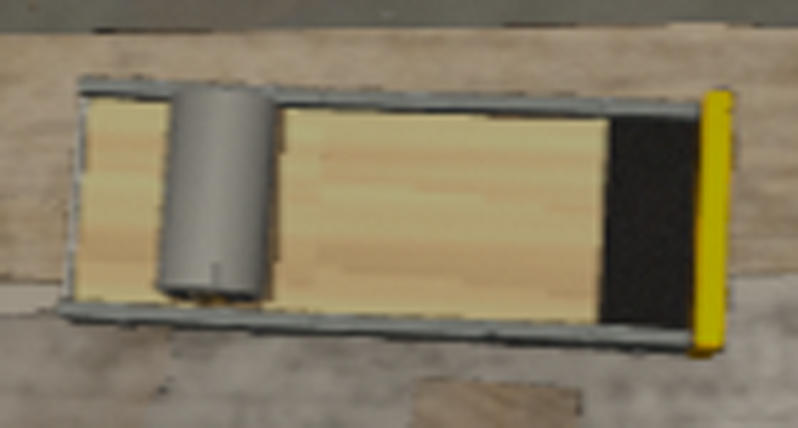

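View pics/sc.png

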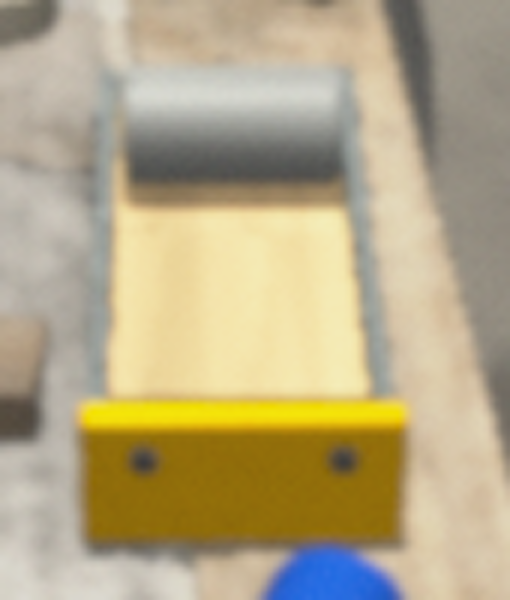

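```bash
cat > fit.py <<'E'
from h import *
from scipy.optimize import least_squares
T=lambda x,y:((x+.5)/5.7-.5+190,(y+.5)/5.7-.5+180)
S=lambda x,y:((x+.5)/6-.5+250,(y+.5)/6-.5+165)
obs=[("top",T(608,118),(.095,.048,.0248)),("top",T(598,322),(.095,-.048,.0248)),
("top",T(88,98),(-.145,.048,.010)),("top",T(76,300),(-.145,-.048,.010)),
("top",T(82,78),(-.150,.056,.022)),("top",T(62,314),(-.150,-.056,.022)),
("side",S(80,403),(.137,-.056,.056)),("side",S(407,403),(.137,.056,.056)),
("side",S(83,428),(.151,-.056,.056)),("side",S(405,428),(.151,.056,.056)),
("top",T(705,92),(.137,.056,.056)),("top",T(694,350),(.137,-.056,.056))]
def w(p,P):
    c,s=np.cos(p[2]),np.sin(p[2]); return [p[0]+c*P[0]-s*P[1],p[1]+s*P[0]+c*P[1],P[2]]
def res(p):
    return np.concatenate([proj(n,w(p,P))[0]-uv for n,uv,P in obs])
E
python3 - <<'E'
from fit import *
for n,uv,P in obs: print(n,P,np.round(pix2w(n,uv,P[2]),4))
for n in("top","side"):
    K,R,t=KRt(n);print(n,-R.T@t)
a=pix2w("top",obs[2][1],.01);b=pix2w("top",obs[0][1],.025)
y0=np.arctan2(b[1]-a[1],b[0]-a[0])
r=least_squares(res,[*((a+b)/2)[:2],y0],loss='soft_l1');p=r.x
print(p[:2],np.degrees(p[2]));print(np.round(res(p).reshape(-1,2),1))
q=[pix2w("top",T(*v),.035) for v in((173,88),(278,90),(160,290),(265,297))]
c=np.mean(q,0)[:2]-p[:2];cs,sn=np.cos(p[2]),np.sin(p[2]);print("roller ramp",cs*c[0]+sn*c[1],-sn*c[0]+cs*c[1]); print(np.round(q,4))
for nm,P in dict(foot=(-.035,0,.01),crest=(.095,0,.0248),seat=(.112,0,.047),lip=(-.145,0,.02)).items(): print(nm,np.round(w(p,P),4))
E
```

```text
top (0.095, 0.048, 0.0248) [ 0.6274 -0.0154  0.0248]
top (0.095, -0.048, 0.0248) [ 0.5333 -0.0115  0.0248]
top (-0.145, 0.048, 0.01) [0.6364 0.2259 0.01  ]
top (-0.145, -0.048, 0.01) [0.5418 0.2272 0.01  ]
top (-0.15, 0.056, 0.022) [0.6432 0.2269 0.022 ]
top (-0.15, -0.056, 0.022) [0.5338 0.231  0.022 ]
side (0.137, -0.056, 0.056) [ 0.519  -0.0554  0.056 ]
side (0.137, 0.056, 0.056) [ 0.6333 -0.0604  0.056 ]
side (0.151, -0.056, 0.056) [ 0.5198 -0.0697  0.056 ]
side (0.151, 0.056, 0.056) [ 0.6311 -0.0746  0.056 ]
top (0.137, 0.056, 0.056) [ 0.6334 -0.0573  0.056 ]
top (0.137, -0.056, 0.056) [ 0.5178 -0.0524  0.056 ]
top [0.40837559 0.02916281 1.07339816]
side [ 0.51764822 -0.85914785  0.66824809]
[0.58246748 0.08051153] -92.49182827099789
[[ 0.4  0.4]
 [ 0.3  1.1]
 [ 1.  -0.1]
 [-0.1  0.4]
 [-0.4 -0.6]
 [-0.7  0.3]
 [ 0.8 -0.5]
 [-0.5 -0.5]
 [ 0.1 -0.5]
 [ 0.3 -0.6]
 [ 0.6  0.4]
 [ 0.6 -1.1]]
roller ramp -0.08004922602118429 0.0033536546112432394
[[0.6363 0.1829 0.035 ]
 [0.6361 0.1352 0.035 ]
 [0.5437 0.1852 0.035 ]
 [0.5412 0.1381 0.035 ]]
foot [0.584  0.1155 0.01  ]
crest [ 0.5783 -0.0144  0.0248]
seat [ 0.5776 -0.0314  0.047 ]
lip [0.5888 0.2254 0.02  ]
```

The crop confirms the steel roller with dark ends lies across the tray at ramp x ≈ -80 mm. Fitted size, height and ramp length agree to about 1 px. Plan: jaws across the track, half open, with the fingers coming down behind the roller at ramp x ≈ -133 mm. First I move over.

```bash
python3 -m crank '[[0,8,0,-22,0,-42,0],[0,17,0,-46,4,-87,0],[0,26,0,-71,10,-134,0],[0,36,0,-96,16,-181,0],[0,46,0,-120,22,-228,0]]' 20
```

```text
time: 0.72
position: [0.4383, 0.4085, 0.3815]
tool_rot: [-90.1, 0.1, 19.2]
contact_force: [0.6, 0.5, -0.1]
gripper_width: 0.5
```

```bash
python3 -m crank '[[0,6,0,17,24,-52,0],[0,11,0,35,48,-104,0],[0,16,0,53,72,-156,0],[0,21,0,70,95,-208,0],[0,21.7,0,77.5,110,-233,0]]'
python3 - <<'E'
from rig import robot
import cv2
for n in ("wrist","side"): cv2.imwrite(f"pics/{n}1.png",robot.capture(n)[:,:,::-1])
s=robot.read_state();print(s['position'],s['tool_rot'],s['gripper_width'],s['time'],robot.camera_model("wrist"))
E
```

```text
time: 1.35
position: [0.5893, 0.2099, 0.2703]
tool_rot: [-90.3, 0.1, -2.8]
contact_force: [-0.7, 0.7, 1.3]
gripper_width: 0.501
[0.58890574 0.20942304 0.2696286 ] [-90.35761818   0.19498136  -2.91047871] 0.5019211792684751 1.45 {'fx': 325.19226210127806, 'fy': 325.19226210127806, 'cx': 279.4250025501899, 'cy': 213.82855316587475, 'rvec': array([-2.87363775,  0.0719646 ,  0.0149551 ]), 'tvec': array([-0.57652972,  0.23052073,  0.31327533])}
```

View pics/wrist1.png

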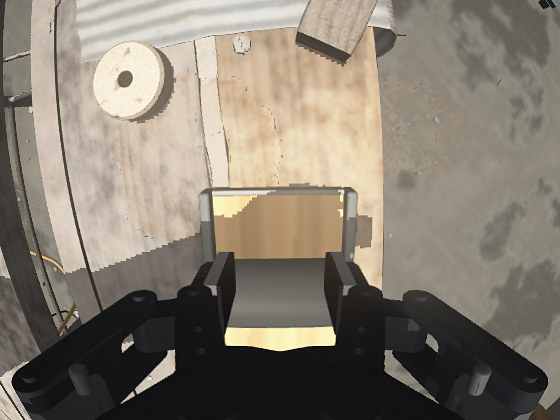

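View pics/side1.png

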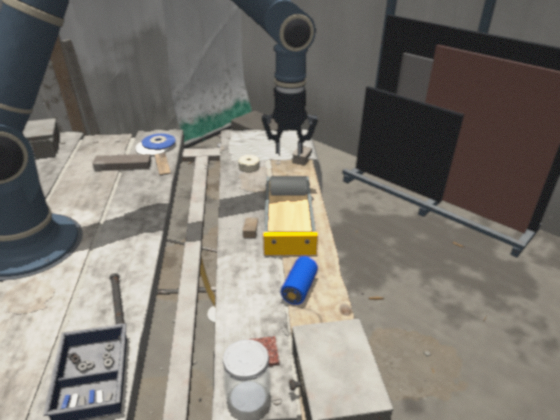

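```bash
cat >> h.py <<'E'
def fray(uv,m=None):
    m=m or robot.camera_model("wrist"); R=cv2.Rodrigues(np.array(m['rvec']))[0]; c=-R.T@np.array(m['tvec']).ravel()
    d=np.array([uv[0]-m['cx'],uv[1]-m['cy']])/m['fx']; th=np.hypot(*d)
    v=np.r_[d/th*np.sin(th),np.cos(th)]; return c,R.T@v
def fw(uv,z,m=None):
    c,v=fray(uv,m); return c+v*(z-c[2])/v[2]
def fproj(P,m=None):
    m=m or robot.camera_model("wrist"); R=cv2.Rodrigues(np.array(m['rvec']))[0]
    q=R@np.array(P)+np.array(m['tvec']).ravel(); th=np.arctan2(np.hypot(q[0],q[1]),q[2])
    return np.array([m['cx'],m['cy']])+m['fx']*th*q[:2]/np.hypot(q[0],q[1])
PR=np.array([0.58246748,0.08051153,np.radians(-92.49182827)])
def ramp(P):
    d=np.array(P)[:2]-PR[:2];c,s=np.cos(PR[2]),np.sin(PR[2]);return np.round([1e3*(c*d[0]+s*d[1]),1e3*(-s*d[0]+c*d[1]),1e3*P[2]],1)
def wor(x,y,z):
    c,s=np.cos(PR[2]),np.sin(PR[2]);return np.array([PR[0]+(c*x-s*y)/1e3,PR[1]+(s*x+c*y)/1e3,z/1e3])
E
python3 - <<'E'
from h import *
c,v=fray((279,214.5));print("cam",ramp(c),v)
print("TCP",ramp(robot.read_state()['position']))
for uv in((203,188),(356,188)): print("lip/cheek corner z22",ramp(fw(uv,.022)))
for uv in((218,190),(345,190)): print("lip z13",ramp(fw(uv,.013)))
for uv in((225,326),(337,326)): print("roller front edge z40",ramp(fw(uv,.035)))
print("wedge")
for z in(.095,.1,.11):
  for uv in((218,252),(233,252),(326,252),(340,252),(225,300)): print(z,ramp(fw(uv,z)))
E
python3 -c "
import cv2;a=cv2.imread('pics/wrist1.png')[170:360,170:390];cv2.imwrite('pics/w1c.png',cv2.resize(a,None,fx=3.1,fy=3.1,interpolation=2))"
```

```text
cam [-195.2    1.1  239.2] [-0.01822678 -0.26543351 -0.96395687]
TCP [-129.1    0.8  269.6]
lip/cheek corner z22 [-154.6  -52.9   22. ]
lip/cheek corner z22 [-153.9   53.    22. ]
lip z13 [-151.3  -44.1   13. ]
lip z13 [-150.7   47.    13. ]
roller front edge z40 [-51.1 -42.1  35. ]
roller front edge z40 [-50.5  43.2  35. ]
wedge
0.095 [-136.8  -29.5   95. ]
0.095 [-136.8  -22.1   95. ]
0.095 [-136.6   22.6   95. ]
0.095 [-136.4   29.4   95. ]
0.095 [-109.9  -28.    95. ]
0.1 [-138.8  -28.5  100. ]
0.1 [-138.9  -21.3  100. ]
0.1 [-138.6   21.8  100. ]
0.1 [-138.5   28.5  100. ]
0.1 [-112.9  -27.   100. ]
0.11 [-142.8  -26.3  110. ]
0.11 [-142.9  -19.7  110. ]
0.11 [-142.7   20.3  110. ]
0.11 [-142.6   26.5  110. ]
0.11 [-118.8  -25.   110. ]
```

View pics/w1c.png

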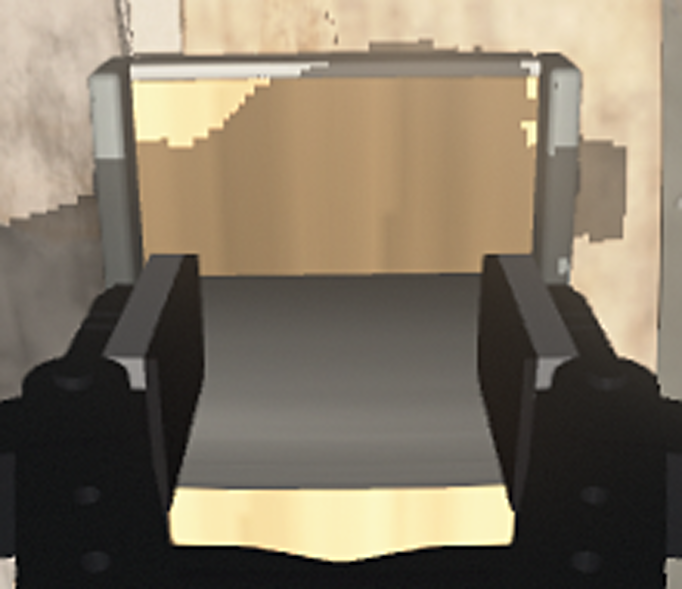

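The wrist view shows the two fingers centred over the track (tips at rows ~252, y ±21 to 28 mm, about 166 mm ahead of the TCP). The roller is ahead of them and the tray is free beneath them. I lower behind the roller until the tips are at about 27 mm.

```bash
python3 -m crank '[[0,0,0,0,17,0,0],[0,-0.2,0,0,35,1,0],[0,-0.4,0,0,53,2,0],[0,-0.4,0,0,70,2,0],[0,-0.4,0,0,76,2,0]]'
python3 - <<'E'
from h import *
for n in ("wrist","side"): cv2.imwrite(f"pics/{n}2.png",robot.capture(n)[:,:,::-1])
s=robot.read_state();print(ramp(s['position']),s['tool_rot'],s['contact_force'],s['time'])
a=cv2.imread('pics/wrist2.png');b=cv2.imread('pics/side2.png')
cv2.imwrite('pics/c2.png',np.hstack([cv2.resize(a[150:390,140:420],None,fx=1.5,fy=1.5),cv2.resize(b[120:260,240:340],(257,360))]))
E
```

```text
time: 2.08
position: [0.5881, 0.2111, 0.1919]
tool_rot: [-90.4, 0.3, -2.5]
contact_force: [0.1, -0.4, 0.6]
gripper_width: 0.496
[-130.6    0.4  192.8] [-90.39297215   0.26406891  -2.50813396] [-0.15830593  0.32891576 -0.31969631] 2.175
```

View pics/c2.png

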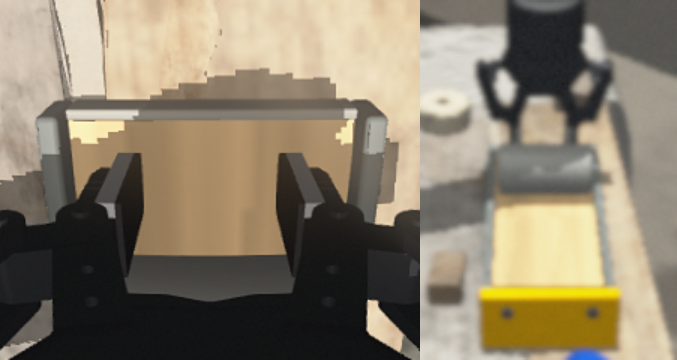

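The fingers stand behind the roller inside the cheeks and nothing is touched. I start pushing slowly.

```bash
python3 -m crank '[[0,0,0,0,0,-2,0],[0,0,0,0,0,-4,0],[0,0,0,0,0,-6,0],[0,0,0,0,0,-8,0],[0,0,0,0,0,-10,0]]'
python3 -m crank '[[0,0,0,0,0,-2,0],[0,0,0,0,0,-4,0],[0,0,0,0,0,-6,0],[0,0,0,0,0,-8,0],[0,0,0,0,0,-10,0]]'
python3 - <<'E'
from h import *
for n in ("wrist","side"): cv2.imwrite(f"pics/{n}3.png",robot.capture(n)[:,:,::-1])
s=robot.read_state();print(ramp(s['position']),s['tool_rot'],s['contact_force'],s['time'])
a=cv2.imread('pics/wrist3.png');b=cv2.imread('pics/side3.png')
cv2.imwrite('pics/c3.png',np.hstack([cv2.resize(a[150:390,140:420],None,fx=1.5,fy=1.5),cv2.resize(b[120:260,240:340],(257,360))]))
E
```

```text
time: 2.8
position: [0.5881, 0.2008, 0.193]
tool_rot: [-90.4, 0.3, -2.5]
contact_force: [0.9, 0.1, -0.7]
gripper_width: 0.5
time: 3.42
position: [0.5877, 0.1907, 0.193]
tool_rot: [-90.4, 0.3, -2.5]
contact_force: [-0.1, 0.1, 0.4]
gripper_width: 0.501
[-110.     0.4  193. ] [-90.40256672   0.26046272  -2.53604145] [-0.06442726 -0.17825998 -0.16516308] 3.525
```

View pics/c3.png

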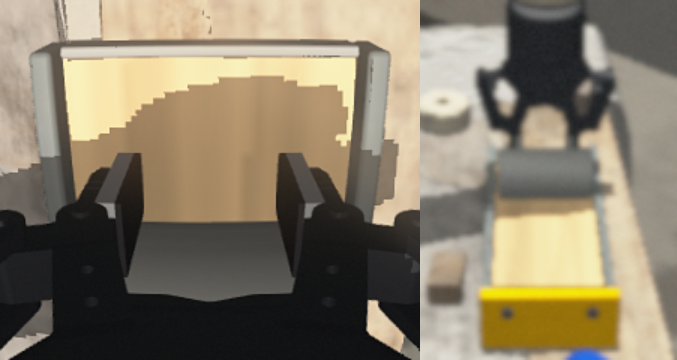

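```bash
cat >> h.py <<'E'
def rollx(row,zc,m=None,col=279):
    # rear silhouette ray tangent to cylinder (r=25) with centre height zc (mm)
    c,v=fray((col,row),m); C=ramp(c); D=ramp(c+v)-C; d=np.array([D[0],D[2]]);d/=np.hypot(*d); n=np.array([d[1],-d[0]])
    # (X-C).n = +-25
    out=[]
    for s in(25,-25): out.append((s-(zc-C[2])*n[1])/n[0]+C[0])
    return np.round(out,1)
E
python3 - <<'E'
from h import *
print(rollx(150+222/1.5,35), ramp(robot.read_state()['position']))
E
```

```text
[-130.9  -73. ] [-110.     0.4  193. ]
```

At contact the roller centre is ≈ -73 mm and the TCP -110 mm. I continue along the tray.

```bash
python3 -m crank '[[0,0,0,0,0,-2.5,0],[0,0,0,0,0,-5,0],[0,0,0,0,0,-7.5,0],[0,0,0,0,0,-10,0],[0,0,0,0,0,-12.5,0]]'
python3 -m crank '[[0,0,0,0,0,-2.5,0],[0,0,0,0,0,-5,0],[0,0,0,0,0,-7.5,0],[0,0,0,0,0,-10,0],[0,0,0,0,0,-12.5,0]]'
python3 -m crank '[[0,0,0,0,0,-2,0],[0,0,0,0,0,-4,0],[0,0,0,0,-0.1,-6,0],[0,0,0,0,-0.2,-8,0],[0,0,0,0,-0.5,-10,0]]'
python3 - <<'E'
from h import *
for n in ("wrist","side"): cv2.imwrite(f"pics/{n}4.png",robot.capture(n)[:,:,::-1])
s=robot.read_state();print(ramp(s['position']),s['tool_rot'],s['contact_force'],s['time'])
a=cv2.imread('pics/wrist4.png');b=cv2.imread('pics/side4.png')
cv2.imwrite('pics/c4.png',np.hstack([cv2.resize(a[150:390,140:420],None,fx=1.5,fy=1.5),cv2.resize(b[120:260,240:340],(257,360))]))
E
```

```text
time: 4.15
position: [0.5871, 0.1777, 0.1931]
tool_rot: [-90.4, 0.3, -2.5]
contact_force: [0.3, 0.1, 0.6]
gripper_width: 0.499
time: 4.78
position: [0.5866, 0.165, 0.1932]
tool_rot: [-90.4, 0.3, -2.5]
contact_force: [-0.1, -0.1, -0.1]
gripper_width: 0.5
time: 5.4
position: [0.5862, 0.1553, 0.1938]
tool_rot: [-90.4, 0.2, -2.5]
contact_force: [0.2, 1.6, 2.2]
gripper_width: 0.501
[-74.7   0.5 193.9] [-90.37981619   0.23793384  -2.54083859] [-0.31315747  0.8419317   0.75380987] 5.5
```

View pics/c4.png

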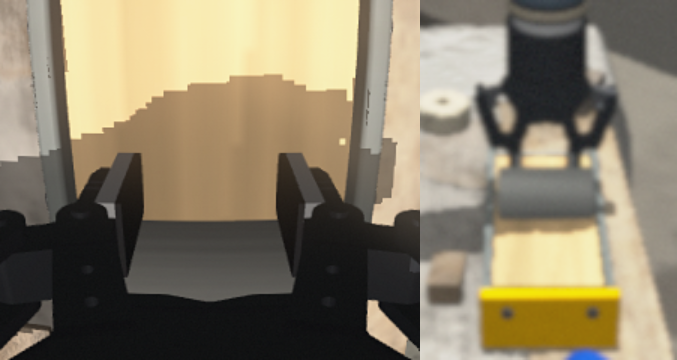

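The roller is still square against both fingertips (rear edge at row ~298 as before), at ramp x ≈ -38 mm. Now up the slope, with the tool rising 0.114 mm per mm.

```bash
python3 -m crank '[[0,0,0,0,-0.2,-2.5,0],[0,0,0,0,-0.5,-5,0],[0,0,0,0,-0.8,-7.5,0],[0,0,0,0,-1.1,-10,0],[0,0,0,0,-1.4,-12.5,0]]'
python3 -m crank '[[0,0,0,0,-0.3,-2.5,0],[0,0,0,0,-0.6,-5,0],[0,0,0,0,-0.9,-7.5,0],[0,0,0,0,-1.1,-10,0],[0,0,0,0,-1.4,-12.5,0]]'
python3 -m crank '[[0,0,0,0,-0.3,-2.5,0],[0,0,0,0,-0.6,-5,0],[0,0,0,0,-0.9,-7.5,0],[0,0,0,0,-1.1,-10,0],[0,0,0,0,-1.4,-12.5,0]]'
python3 -m crank '[[0,0,0,0,-0.3,-2.5,0],[0,0,0,0,-0.6,-5,0],[0,0,0,0,-0.9,-7.5,0],[0,0,0,0,-1.1,-10,0],[0,0,0,0,-1.4,-12.5,0]]'
python3 - <<'E'
from h import *
for n in ("wrist","side"): cv2.imwrite(f"pics/{n}5.png",robot.capture(n)[:,:,::-1])
s=robot.read_state();print(ramp(s['position']),s['tool_rot'],s['contact_force'],s['time'])
a=cv2.imread('pics/wrist5.png');b=cv2.imread('pics/side5.png')
cv2.imwrite('pics/c5.png',np.hstack([cv2.resize(a[150:390,140:420],None,fx=1.5,fy=1.5),cv2.resize(b[120:260,240:340],(257,360))]))
E
```

```text
time: 6.12
position: [0.5857, 0.1425, 0.1954]
tool_rot: [-90.4, 0.2, -2.5]
contact_force: [-1.1, 1.8, 1.2]
gripper_width: 0.498
time: 6.75
position: [0.5851, 0.1298, 0.1969]
tool_rot: [-90.4, 0.2, -2.5]
contact_force: [-0.2, 2.4, 1.9]
gripper_width: 0.5
time: 7.38
position: [0.5845, 0.1172, 0.1984]
tool_rot: [-90.4, 0.2, -2.5]
contact_force: [0.4, 2.6, 1.1]
gripper_width: 0.497
time: 8.0
position: [0.584, 0.1045, 0.1999]
tool_rot: [-90.4, 0.2, -2.5]
contact_force: [0.3, 2.0, 1.2]
gripper_width: 0.504
[-23.5   0.4 199.9] [-90.41743028   0.25326864  -2.58750031] [0.96118623 1.38800488 0.02255438] 8.1
```

View pics/c5.png

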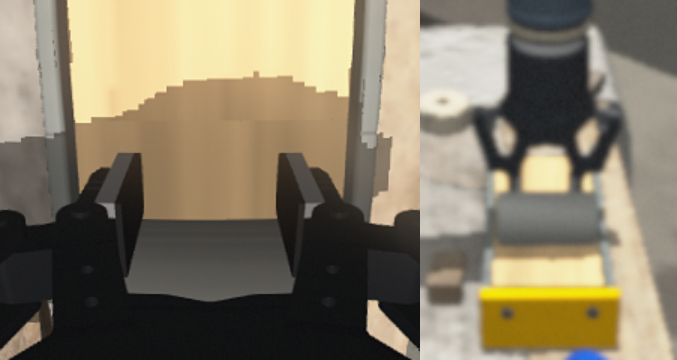

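Still square and in contact (~2 N), with the roller at ≈ +13 mm. I continue.

```bash
for i in 1; do python3 -m crank '[[0,0,0,0,-0.3,-2.5,0],[0,0,0,0,-0.6,-5,0],[0,0,0,0,-0.9,-7.5,0],[0,0,0,0,-1.1,-10,0],[0,0,0,0,-1.4,-12.5,0]]'; done
python3 -m crank '[[0,0,0,0,-0.3,-2.5,0],[0,0,0,0,-0.6,-5,0],[0,0,0,0,-0.8,-7.5,0],[0,0,0,0,-1.1,-10,0],[0,0,0,0,-1.3,-12.5,0]]'
python3 -m crank '[[0,0,0,0,-0.3,-2.5,0],[0,0,0,0,-0.6,-5,0],[0,0,0,0,-0.8,-7.5,0],[0,0,0,0,-1.1,-10,0],[0,0,0,0,-1.3,-12.5,0]]'
python3 -m crank '[[0,0,0,0,-0.3,-2.5,0],[0,0,0,0,-0.6,-5,0],[0,0,0,0,-0.8,-7.5,0],[0,0,0,0,-1.1,-10,0],[0,0,0,0,-1.3,-12.5,0]]'
python3 -m crank '[[0,0,0,0,-0.3,-2.5,0],[0,0,0,0,-0.6,-5,0],[0,0,0,0,-0.8,-7.5,0],[0,0,0,0,-1.1,-10,0],[0,0,0,0,-1.3,-12.5,0]]'
python3 - <<'E'
from h import *
for n in ("wrist","side"): cv2.imwrite(f"pics/{n}6.png",robot.capture(n)[:,:,::-1])
s=robot.read_state();print(ramp(s['position']),s['tool_rot'],s['contact_force'],s['time'])
a=cv2.imread('pics/wrist6.png');b=cv2.imread('pics/side6.png')
cv2.imwrite('pics/c6.png',np.hstack([cv2.resize(a[150:390,140:420],None,fx=1.5,fy=1.5),cv2.resize(b[120:260,240:340],(257,360))]))
E
```

```text
time: 8.72
position: [0.5833, 0.0914, 0.2014]
tool_rot: [-90.4, 0.3, -2.6]
contact_force: [0.6, 2.1, 1.1]
gripper_width: 0.5
time: 9.35
position: [0.5828, 0.0787, 0.2028]
tool_rot: [-90.4, 0.3, -2.6]
contact_force: [0.6, 1.7, 0.9]
gripper_width: 0.497
time: 9.98
position: [0.5822, 0.0661, 0.2042]
tool_rot: [-90.4, 0.3, -2.6]
contact_force: [-0.0, 2.0, 1.3]
gripper_width: 0.509
time: 10.6
position: [0.5816, 0.0535, 0.2056]
tool_rot: [-90.4, 0.3, -2.6]
contact_force: [0.2, 0.9, 1.3]
gripper_width: 0.501
time: 11.22
position: [0.5811, 0.0408, 0.207]
tool_rot: [-90.4, 0.3, -2.6]
contact_force: [0.4, 2.2, 1.9]
gripper_width: 0.502
[ 40.2   0.3 206.9] [-90.45001796   0.26597222  -2.62364001] [-0.2459173   0.77926369  0.88437967] 11.325
```

View pics/c6.png

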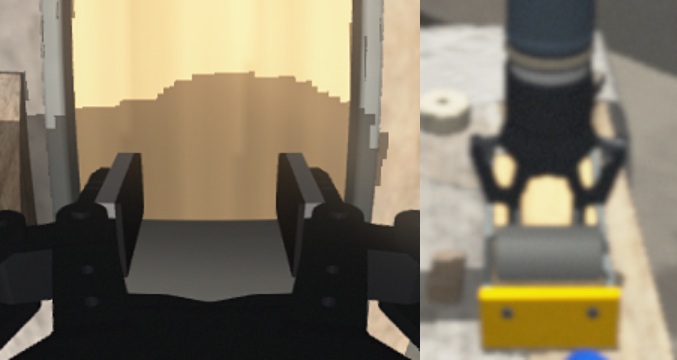

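The roller is at ≈ +77 mm and square. I go slower to the crest.

```bash
python3 -m crank '[[0,0,0,0,-0.2,-2,0],[0,0,0,0,-0.4,-4,0],[0,0,0,0,-0.6,-6,0],[0,0,0,0,-0.8,-8,0],[0,0,0,0,-1,-10,0]]'
python3 -m crank '[[0,0,0,0,-0.1,-1.5,0],[0,0,0,0,-0.2,-3,0],[0,0,0,0,-0.3,-4.5,0],[0,0,0,0,-0.4,-6,0],[0,0,0,0,-0.5,-7.5,0]]'
python3 - <<'E'
from h import *
for n in ("wrist","side"): cv2.imwrite(f"pics/{n}7.png",robot.capture(n)[:,:,::-1])
s=robot.read_state();print(ramp(s['position']),s['tool_rot'],s['contact_force'],s['time'])
a=cv2.imread('pics/wrist7.png');b=cv2.imread('pics/side7.png')
cv2.imwrite('pics/c7.png',np.hstack([cv2.resize(a[150:390,140:420],None,fx=1.5,fy=1.5),cv2.resize(b[120:260,240:340],(257,360))]))
E
```

```text
time: 11.95
position: [0.5805, 0.0302, 0.208]
tool_rot: [-90.4, 0.3, -2.6]
contact_force: [0.1, 1.9, 0.5]
gripper_width: 0.498
time: 12.58
position: [0.58, 0.0221, 0.2084]
tool_rot: [-90.5, 0.3, -2.7]
contact_force: [0.7, -0.1, 0.2]
gripper_width: 0.5
[5.840e+01 1.000e-01 2.085e+02] [-90.47564315   0.28429954  -2.6642548 ] [ 0.18133328  0.22348104 -0.30134022] 12.675
```

View pics/c7.png

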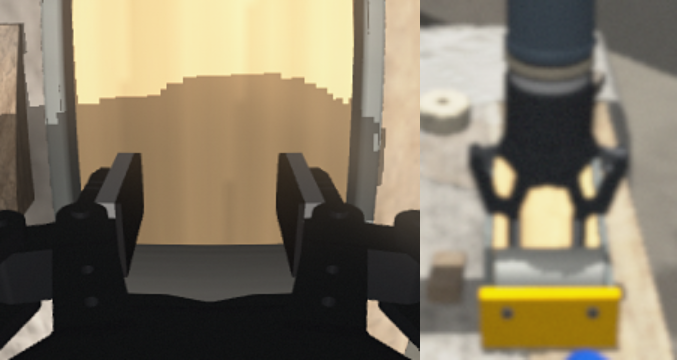

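The roller has left the fingers and gone over the crest (rear edge now at row ~313, force 0). I hold still for a moment and measure.

```bash
python3 -m crank '[[0,0,0,0,0,0,0],[0,0,0,0,0,0,0],[0,0,0,0,0,0,0],[0,0,0,0,0,0,0]]'
python3 - <<'E'
from h import *
for n in ("wrist","side","top"): cv2.imwrite(f"pics/{n}8.png",robot.capture(n)[:,:,::-1])
s=robot.read_state();print(ramp(s['position']),s['contact_force'],s['time'])
a=cv2.imread('pics/wrist8.png');b=cv2.imread('pics/side8.png')
for zc in(47,48): print(rollx(150+244/1.5,zc),rollx(298,zc+2))
cv2.imwrite('pics/c8.png',np.hstack([cv2.resize(a[150:390,140:420],None,fx=1.5,fy=1.5),cv2.resize(b[170:260,250:330],(320,360))]))
E
```

```text
time: 13.18
position: [0.5801, 0.0222, 0.2085]
tool_rot: [-90.5, 0.3, -2.7]
contact_force: [1.6, 0.5, -0.5]
gripper_width: 0.496
[5.840e+01 1.000e-01 2.085e+02] [-0.41199565 -0.11632392 -0.32163624] 13.325
[ 47.1 106.6] [38.6 96.5]
[ 46.4 105.9] [38.  95.9]
```

View pics/c8.png

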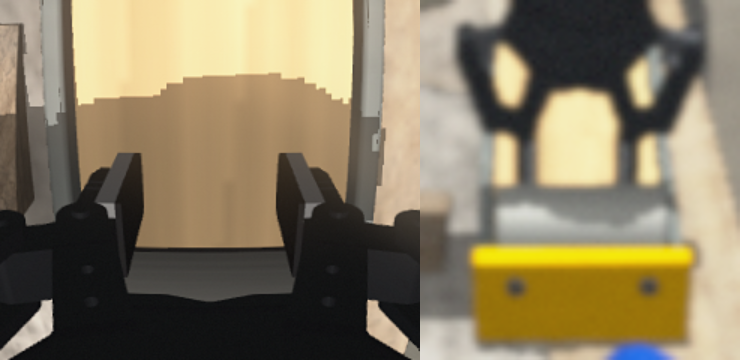

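```bash
python3 - <<'E'
from h import *
a=cv2.imread('pics/wrist8.png');b=cv2.imread('pics/wrist7.png')
print(a[300:332,279].tolist());print(b[300:332,279].sum(1).tolist())
m=robot.camera_model("wrist")
for r in(313,314,315,316,317,318): print(r,rollx(r,47))
print("pred crest px",fproj(wor(95,0,24.8)), fproj(wor(95,0,23.3)))
t=cv2.imread('pics/top8.png')[180:255,190:330]
cv2.imwrite('pics/c8b.png',np.hstack([cv2.resize(a[290:340,210:350],(400,300),interpolation=2),cv2.resize(t,(400,300),interpolation=2)]))
E
```

```text
[[97, 132, 161], [96, 132, 160], [97, 132, 161], [97, 132, 161], [96, 132, 160], [97, 132, 161], [97, 132, 161], [96, 132, 161], [97, 134, 161], [97, 134, 161], [96, 132, 160], [97, 133, 161], [96, 133, 161], [97, 134, 162], [101, 140, 170], [38, 45, 53], [24, 25, 27], [28, 30, 32], [43, 45, 47], [54, 58, 59], [53, 56, 57], [54, 57, 59], [53, 57, 58], [55, 58, 60], [57, 61, 61], [60, 63, 64], [59, 62, 63], [58, 60, 62], [58, 61, 63], [60, 63, 64], [60, 64, 66], [63, 67, 69]]
[393, 388, 390, 390, 389, 389, 388, 390, 389, 389, 391, 393, 406, 207, 160, 170, 177, 174, 172, 182, 190, 189, 188, 191, 191, 193, 199, 196, 197, 199, 207, 209]
313 [ 47.3 106.8]
314 [ 47.8 107.4]
315 [ 48.3 108.1]
316 [ 48.8 108.7]
317 [ 49.3 109.4]
318 [ 49.9 110. ]
pred crest px [281.17613358 318.38692421] [281.17741634 316.92362823]
```

View pics/c8b.png

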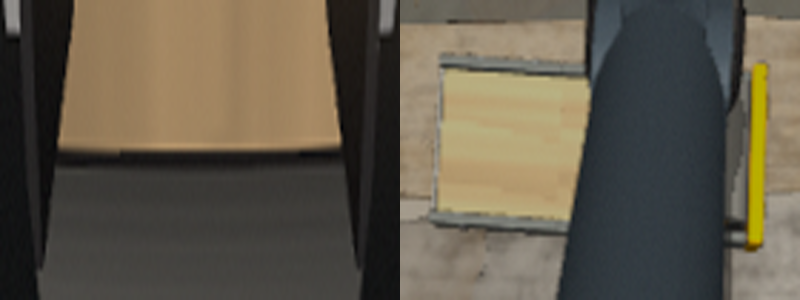

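The dark seat strip (rows 315-317) shows between the ply and the roller. The roller's rear edge at row ~318 gives a centre of x ≈ 110 mm. The crest reads about 2 mm low in the same view, so that is ≈ 112 mm, against the stop. I back off, lift clear and look.

```bash
python3 -m crank '[[0,0,0,0,-2,5,0],[0,0,0,0,-6,10,0],[0,0,0,0,-15,14,0],[0,0,0,0,-30,18,0],[0,0,0,0,-50,20,0]]'
python3 -m crank '[[0,0,0,0,-25,15,0],[0,0,0,0,-55,40,0],[0,0,0,0,-85,75,0],[0,0,0,0,-110,110,0],[0,0,0,0,-125,140,0]]'
python3 -m crank '[[0,0,0,0,0,30,0],[0,0,0,0,0,60,0],[0,0,0,0,0,75,0],[0,0,0,0,0,80,0],[0,0,0,0,0,80,0]]'
python3 - <<'E'
from h import *
for n in ("wrist","side","top"): cv2.imwrite(f"pics/{n}9.png",robot.capture(n)[:,:,::-1])
s=robot.read_state();print(ramp(s['position']),s['contact_force'],s['time'])
b=cv2.imread('pics/side9.png');t=cv2.imread('pics/top9.png')[180:255,190:330]
cv2.imwrite('pics/c9.png',np.hstack([cv2.resize(b[165:265,250:335],(340,400),interpolation=2),cv2.resize(t,(450,400),interpolation=2)]))
E
```

```text
time: 13.95
position: [0.5813, 0.0431, 0.2595]
tool_rot: [-90.5, 0.3, -2.6]
contact_force: [0.1, 0.0, -0.9]
gripper_width: 0.498
time: 14.58
position: [0.5883, 0.1855, 0.3863]
tool_rot: [-90.4, 0.1, -2.6]
contact_force: [0.3, 0.5, 0.3]
gripper_width: 0.501
time: 15.2
position: [0.5921, 0.2645, 0.3859]
tool_rot: [-90.4, 0.1, -2.7]
contact_force: [-0.5, -1.0, -0.8]
gripper_width: 0.503
[-183.7    1.7  385.9] [-0.57574377 -0.88571245 -0.1501465 ] 15.35
```

View pics/c9.png

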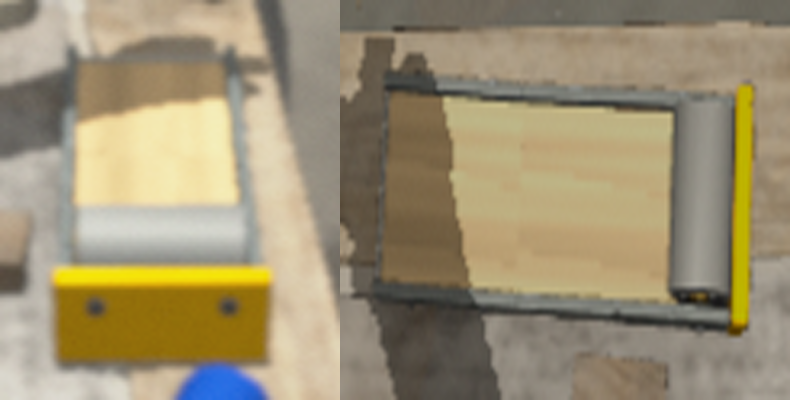

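View pics/top9.png

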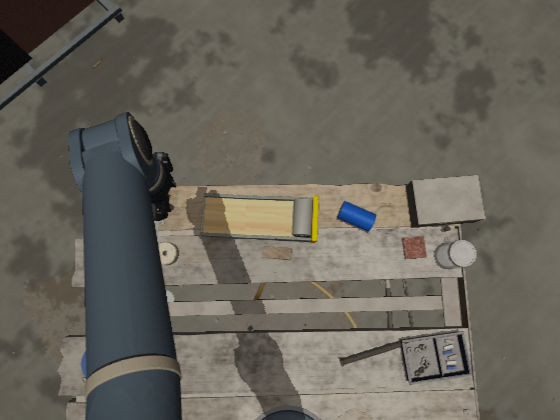

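```bash
python3 - <<'E'
from h import *
a=cv2.imread('pics/top9.png')
for r in(203,214,225): print(r,a[r,288:322].sum(1).tolist())
P=lambda x,y,z:np.round(proj("top",wor(x,y,z))[0],1)
for x in (105,112):
  # silhouette columns by sampling circle
  th=np.linspace(0,2*np.pi,200)
  for y in (25,0,-25):
    q=np.array([proj("top",wor(x+25*np.cos(t),y,47+25*np.sin(t)))[0] for t in th]); print(x,y,q.min(0).round(1),q.max(0).round(1))
for y in(25,0,-25): print(P(137,y,56),P(151,y,56),P(95,y,24.8))
E
python3 -c "
import cv2;a=cv2.imread('pics/top9.png')[190:246,280:330];cv2.imwrite('pics/c10.png',cv2.resize(a,None,fx=10,fy=10,interpolation=0))"
```

```text
203 [497, 499, 497, 497, 498, 376, 247, 302, 328, 352, 380, 396, 406, 415, 424, 432, 432, 431, 423, 410, 395, 372, 351, 310, 225, 313, 363, 366, 366, 358, 341, 384, 436, 431]
214 [483, 484, 485, 488, 411, 297, 292, 326, 354, 377, 394, 411, 423, 436, 442, 445, 442, 430, 419, 406, 386, 358, 331, 294, 276, 330, 367, 367, 368, 354, 387, 384, 377, 375]
225 [472, 471, 470, 470, 371, 276, 326, 350, 375, 397, 416, 431, 454, 461, 456, 446, 437, 427, 410, 396, 371, 343, 305, 221, 310, 363, 367, 367, 365, 375, 377, 400, 398, 406]
105 25 [290.7 206. ] [310.3 209.9]
105 0 [290.2 215.9] [309.9 219.3]
105 -25 [289.7 225.9] [309.4 228.8]
112 25 [293.5 206.2] [313.1 210. ]
112 0 [293.  216.1] [312.6 219.5]
112 -25 [292.4 226. ] [312.2 229. ]
[313.3 208.1] [318.9 208.4] [296.2 209.4]
[312.9 217.8] [318.5 218.1] [295.7 218.8]
[312.5 227.6] [318.1 227.9] [295.2 228.4]
```

View pics/c10.png

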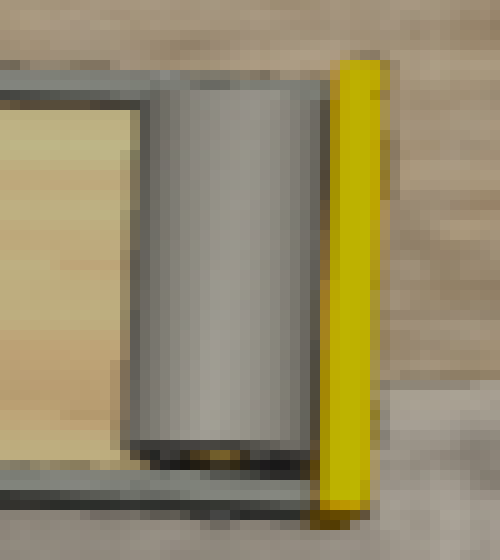

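```bash
python3 -m crank '[[0,0,0,0,0,0,0],[0,0,0,0,0,0,0],[0,0,0,0,0,0,0],[0,0,0,0,0,0,0]]'; python3 - <<'E'
from h import *
a=cv2.imread('pics/side0.png').astype(int); b=robot.capture("side")[:,:,::-1].astype(int)
cv2.imwrite('pics/side11.png',b)
p=cv2.imread('pics/side9.png').astype(int); print("settled diff",abs(b-p)[165:265,250:335].max())
for nm,(x,y) in dict(felt=(248,162),wedge=(250,227),block=(302,155),tile=(268,350),blue=(299,280)).items():
    print(nm,abs(a-b)[y-10:y+10,x-12:x+12].mean().round(1))
E
```

```text
time: 15.85
position: [0.5922, 0.264, 0.3858]
tool_rot: [-90.4, 0.1, -2.7]
contact_force: [0.1, -0.0, -0.2]
gripper_width: 0.497
settled diff 19
felt 1.5
wedge 1.6
block 1.8
tile 1.6
blue 1.9[ WARN:0@1.594] global loadsave.cpp:1063 imwrite_ Unsupported depth image for selected encoder is fallbacked to CV_8U.
```

View pics/side11.png

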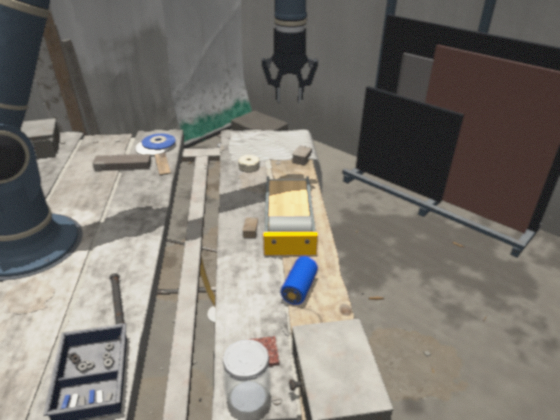

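The roller lies behind the stop at (290,222) and is still. The bystanders look the same as at the start and the arm is clear, so I hand in.

```bash
python3 -c "
from rig import robot
print(robot.job_done())"
```

```text
the job is handed in; nothing more can be done
None
```

I pushed the steel roller along the tray and up the slope at 15–20 mm/s with both half-open fingertips behind it. The readings taken during the push stayed below 3 N. It went over the crest and rolled the last few millimetres into the seat by itself. I then backed the arm off and handed in at about 16 s.

**Position:** In the top view the roller spans columns ~293–312, which matches a seated centre at ramp x = 112 mm. The wrist view read about 110 mm, but the crest reads about 2 mm low in the same picture, so the two agree.

**At rest:** The last two side views, half a second apart, show no movement of the roller beyond image noise. The force reading was near zero with the arm well clear.

**Other objects:** The bystanders and the blue look-alike match the first side picture to within noise. No check failed.

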